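Release the bench clamp and pump it onto a gear pump, holding gently

ROBOT

A 6-joint arm with a two-finger parallel gripper is mounted at the origin on the work surface. World frame = base frame: x ahead of the robot, y to its left, z up, the work surface at z = 0. Lengths are in mm, angles in rad, forces in N, time in s.
With the tool pointing down it reaches from about 275 to 1000 mm from the base axis. Payload 8.4 kg.
Tool frame: the origin (TCP) lies between the finger pads; the fingertips stand 8 mm ahead of it and the grasp point (between the pads) lies 11 mm behind it (tcp_to_tips is the distance from the TCP to the fingertips, in mm); z points along the fingers, y is the line along which they close (so a half turn about z gives the same grasp; the last joint's range is limited). The gripper opens to 85 mm and grips with 20 to 120 N. Pads are 22 mm wide; open, the fingers measure 114 mm over their backs; the gripper's body (76 mm by 85 mm) begins 54 mm behind the grasp point. The pads swing forward as they close: fully open they stand 13 mm farther back than shut.
Start: joints at [-1.119, 0.353, 1.633, -0, 1.155, -0.002], TCP at [273.989, -561.745, 239.281] pointing down, gripper open.
Joint ranges: [-2.63, 2.63], [-0.92, 2.1], [0.06, 2.66], [-1.3, 4.44], [0, 2.69], [-3.02, 3.02]. Speed limits (rad/s): [2.22, 2.22, 2.79, 3.14, 3.14, 3.14].

INTERFACE

Orientations are given as [roll, pitch, yaw] about the fixed x, y, z axes, in that order (R = Rz(yaw) Ry(pitch) Rx(roll)).
In Python, from rig import * gives the robot as it stands.
- The arm moves only by the tool step_arm, never from a script. Its argument "motion" is a list of rows, each an object with "claw": the finger opening in mm, from 0 to 85.4; "delta_pos": the shift along the tool's x, y, z in mm, a list of three; "turn": the turn about the tool's z in rad. In form: [{"claw": claw, "delta_pos": [dx, dy, dz], "turn": turn}, ...]. A call has 1 to 8 rows; each row shifts and turns the commanded pose from where the row before left it, along the tool's axes as they then stand; what a row does not reach is not made up. A row lasts 1/12 s, in which the tool goes at most 41.7 mm and 7.16 degrees, less where a joint would pass 70% of its speed; a pose out of reach is approached as far as the arm can. A call is refused whole if a number of a shift passes 41.7 or a number of a turn 0.125, either way. A call with a gripper value outside its range is refused whole. The fingers move at their own pace and stop on an object; "force" is the grip in N (left out, the last holds). Time passes only in rows, so rows that do not move let the fingers close. It gives the time, the measured TCP pose, the force, the opening and the grip force at its end, in the units of the state.
- sense(): the state, without advancing time (a new reading comes with each control period).
- grab_frame(name): name is "side" or "top" or "wrist"; returns a dict with "img" (384x512x3 uint8, red, green, blue), "vertical_fov" (degrees; the focal length in pixels is half the picture's height over the tangent of half this angle, whatever the lens; pixels are square), "cx", "cy" (the principal point, pixels), "R" (3x3) and "t" (3): a world point X has camera coordinates R X + t. Camera axes: x right, y down, z forward; pixel columns grow to the right and rows downward; lengths in mm; the calibration is good to about 2 mm. A picture is of the moment at which its call begins. There is no depth.
- sign_off(): hands the job in; it is judged then, once.
The state is a dict: "clock": time; "qpos": joint angles; "qvel": joint speeds; "joint_efforts": joint torques, N m; "eef_pos": TCP position; "tcp_rot": TCP orientation; "contact_force": force on the tool from outside, world axes, zero at the start; "wrist_torque": the same for the moment, N m; "opening": opening from 0.0 (shut) to 1.0 (fully open); "grasp_force": force on a finger pad.
Only numpy, scipy, OpenCV 4.12 (cv2) and the standard library are available. Lean on these libraries where they do the work, as an engineer would, in place of code of your own. Each camera call takes 0.05 s, during which the arm holds its last target. There are 200 camera calls.

TASK

Free the parked clamp by twisting its blue sprung knob clockwise to the stop and letting it spring back, then pump the trigger against the orange grip until the jaw's pad reaches the gear pump in the nest. Keep the trigger squeezed so that the sprung pad is pressed in about half way, never bottomed so that the pump is crushed, and finish while still holding the trigger like that. Work the jaw only with the trigger, keep the pump seated in its nest, and leave everything else on the bench where it is.

Things in the scene. Friction and masses are not known exactly. Their poses are not given: they have to be found in the camera images.
- clamp: bench clamp on a dark steel plate 150 x 385 x 12 mm, fixed. Origin: on the table, in the clamp's centre plane. Its +y is the clamping direction (jaw towards pump), z up. In its frame (mm): parked pad face y +10, knob at (-70, +8), handle at y about -125: on a black housing 46 wide and 100 tall stand upright the orange fixed grip and, behind it on its -y side, the black trigger.
- grip_front (a point): centre of the front face (+y side, away from the trigger) of the orange fixed grip, at clamp (0, -100, 160) mm. The grip is a rigid upright bar 30 mm wide (x) and 18 mm thick (y), from the housing top at 100 mm up to 185 mm above the table.
- trigger_back (a point): centre of the rear face (-y side) of the black trigger, at rest at clamp (0, -156, 160) mm. It is an upright bar 26 mm wide (x), 12 mm thick (y), topping out 185 mm above the table, that slides straight along the clamp's +y towards the grip. From here to grip_front: 56 mm at rest, 40 mm fully squeezed.
- trigger (a joint): trigger travel: 0 = rest, 0.016 m = fully squeezed. A spring returns it: 3 N at rest, 5 N at the end; plus 2 N to move the free jaw. Squeezing carries the free jaw along mm for mm (about half that once it presses on the pump); on the way back the jaw stays, so it is pumped. Pressing, each newton more on the trigger is one more at the pad. Let go, the pad pressure falls to about 2 N.
- jaw: sliding jaw: steel bar with an orange head, carried by the clamp. Origin coincides with the clamp's origin when the jaw is parked and moves along the clamp's +y with it, up to 48 mm.
- pad_face (a point): centre of the front face of the round black rubber pad (36 mm across) on the jaw, 50 mm above the table; it presses on the pump along the clamp's +y.
- pad (a joint): how far the sprung pad is pushed back into the jaw: 0 = free, 0.010 m = bottomed. Spring 1.5 N per mm plus 1 N, so half way (5 mm) is 8.5 N on the pump, and about 15 N on the trigger.
- knob (a joint): blue release knob turning about a vertical axis: 0 = rest, 1.2 rad = its stop, turned clockwise seen from above. Sprung: needs 0.09 N m at the stop and turns back by itself when let go.
- knob_grip (a point): grip point on the knob's axis, 81 mm above the table. The knob's grip is an upright bar 40 mm long, 12 mm thick, 26 mm high (68 to 94 mm above the table); at rest its length lies along the clamp's x, so that fingers close on it along the clamp's y. Its orientation turns with the knob.
- bolt (a joint): red parking bolt that blocks the jaw: 0 = in (jaw locked), about 0.0135 m = drawn clear. Turning the knob to its stop draws it towards the knob; it stays out when the knob returns, and the jaw is free from 0.010 m on.
- pump: blue and silver gear pump, block 56 (x) x 70 (y) x 56 mm (z), 0.4 to 0.8 kg, loose in an aluminium nest. Origin: centre of its underside, 22 mm above the table.
- pump_front (a point): centre of the pump's blue front face, which the pad meets, 50 mm above the table.
- pump_center (a point): centre of the pump block.
- pump_place (a point): the nest's place for the pump's centre; the nest is fixed, with low side rails and a wall (anvil) behind the pump, at a distance from the jaw that differs from day to day (pad to pump 16 to 36 mm with the jaw parked).
- wrench: open-ended wrench, 180 mm long, lying flat beside the clamp; bystander, origin at the centre of its underside (of its lying shape), leave alone
- pulley: aluminium belt pulley, 68 mm across, 26 mm high, lying flat near the clamp's handle end; bystander, origin at the centre of its underside (of its lying shape), leave alone
- oil: black oil bottle with red cap, 64 mm across, 170 mm tall, standing; bystander, origin at the centre of its underside (of its lying shape), leave alone
- tester: blue hand-held tester 70 x 130 x 34 mm, lying flat; bystander, origin at the centre of its underside (of its lying shape), leave alone
- driver: screwdriver with red handle, 200 mm long, lying flat; bystander, origin at the centre of its underside (of its lying shape), leave alone
- coupling: brass pipe coupling, 38 mm across, 46 mm tall, standing beside the clamp; bystander, origin at the centre of its underside (of its lying shape), leave alone
Not all that is in view belongs to the job. What is shaped like the pump but pink or turquoise is not meant.

How it is judged:
By the outcome, as a careful person would: the job done as asked, in the order asked, and still so for the second after the job is handed in, while the arm keeps its last pose, push and grip.
It also fails if it takes over 48 s, if anything falls off the work surface, if the arm or the gripper's body presses on something with over 40 N, if the wrist force passes 120 N, or if a joint passes its speed limit or range.

## Working session

There is one attempt and no reset: what is moved stays moved. The work goes in short steps, Python scripts to look and compute and a tool call to move; the robot and the scene stay as the last step left them, time stands still between calls to the robot, and variables do not carry over. Pictures are saved under pics/ and viewed, at most 10 in all, crops included, and the job is handed in when it is done.

Besides the shell and the picture viewer there is one more tool, called after "Request:" in YAML: its name, and indented under it one key for each argument. step_arm: Moves the arm, as the interface text tells. Its arguments: {"type":"object","properties":{"motion":{"type":"array","items":{"type":"object","properties":{"claw":{"type":"number"},"delta_pos":{"type":"array","items":{"type":"number"}},"turn":{"type":"number"}}}},"force":{"type":"number"}},"required":["motion"]}

```bash
mkdir -p pics; python3 - <<'E'
from rig import *
import cv2,pickle
d={}
for n in("top","side"):
    f=grab_frame(n);d[n]=f;cv2.imwrite(f"pics/{n}0.png",f["img"][:,:,::-1])
    print(n,f["vertical_fov"],f["cx"],f["cy"],f["R"],f["t"])
pickle.dump(d,open("f0.pkl","wb"))
print(sense())
E
```

```text
top 53.344038170119035 251.68580756399356 193.16228270193648 [[ 0.00628491 -0.99992539  0.01047448]
 [-0.98707418 -0.00788091 -0.16007018]
 [ 0.16014079 -0.00933307 -0.98705006]] [   2.38556025  584.57247024 1088.93303389]
side 43.285948597338724 247.69927166382902 195.06013276979567 [[ 0.98505016 -0.17163553  0.01474537]
 [-0.12705581 -0.78165805 -0.61062879]
 [ 0.11633143  0.59962651 -0.79177967]] [-566.70144319  150.85939218 1727.43642593]
{'clock': 0.1, 'qpos': array([-1.11941673e+00,  3.53573292e-01,  1.63406645e+00,  7.67514062e-06,
        1.15523088e+00, -2.40325972e-03]), 'qvel': array([ 0.00189819, -0.00176901, -0.00046504,  0.00043266,  0.00044203,
       -0.00079028]), 'joint_efforts': array([-8.87566807e-05, -6.06358695e+01, -3.42818999e+01,  8.63096807e-05,
        3.94784234e-03, -1.98138099e-05]), 'eef_pos': array([ 273.79251038, -561.35867227,  238.63739778]), 'tcp_rot': array([-3.14031471e+00, -1.00891889e-05,  4.53779746e-01]), 'contact_force': array([-1.45264414,  0.12380927, -0.22123568]), 'wrist_torque': array([-0.00870618,  0.00778553, -0.03886246]), 'grasp_force': 0.0, 'opening': 0.9996000575017773}
```

View pics/top0.png

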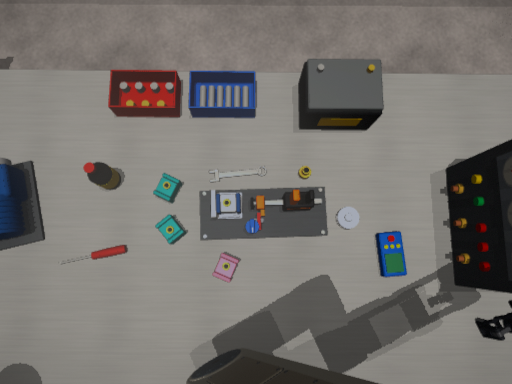

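View pics/side0.png

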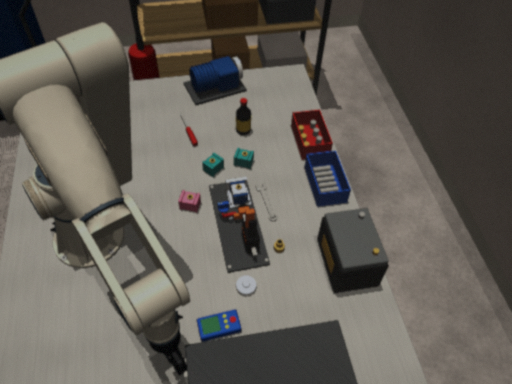

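The top picture shows the clamp with its pump to the left (world +y), knob at (252,227), handle at about (300,200), plate corners about (201,190), (326,187), (327,236), (202,241). I'll enlarge it for a fit.

```bash
cat > h.py <<'E'
import numpy as np,cv2
def cam(f):
    F=192/np.tan(np.radians(f["vertical_fov"]/2)); return F
def ray(f,uv,z):
    F=cam(f);d=f["R"].T@np.array([(uv[0]-f["cx"])/F,(uv[1]-f["cy"])/F,1]);c=-f["R"].T@f["t"]
    return c+d*(z-c[2])/d[2]
def proj(f,X):
    p=np.asarray(X)@f["R"].T+f["t"];F=cam(f)
    return np.stack([F*p[...,0]/p[...,2]+f["cx"],F*p[...,1]/p[...,2]+f["cy"]],-1)
E
python3 - <<'E'
from h import *
import pickle
f=pickle.load(open("f0.pkl","rb"))["top"]
for uv in[(201,190),(326,187),(327,236),(202,241)]:print(ray(f,uv,12))
for uv,z in[((252,227),94),((346,216),26)]:print(ray(f,uv,z))
c=f["img"][150:260,180:340,::-1];cv2.imwrite("pics/c.png",cv2.resize(c,None,fx=5,fy=5,interpolation=cv2.INTER_CUBIC))
E
```

```text
[598.81018287 161.63701006  12.        ]
[ 611.28382203 -222.51937926   12.        ]
[ 461.13401956 -221.80324216   12.        ]
[443.65003147 154.37511011  12.        ]
[480.69547909   5.50959394  94.        ]
[ 520.66060566 -277.67394323   26.        ]
```

View pics/c.png

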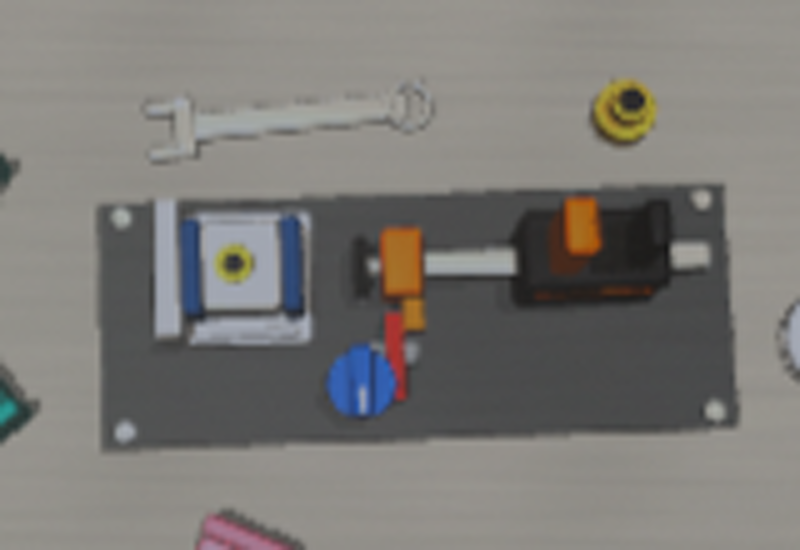

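```bash
python3 - <<'E'
from h import *
import pickle
f=pickle.load(open("f0.pkl","rb"))["top"]
P=lambda u,v,z:ray(f,(180+(u+.5)/5-.5,150+(v+.5)/5-.5),z)
C=np.array([P(*c,12)for c in[(98,205),(723,186),(738,425),(103,452)]]);print(C.round(1))
e=[C[0]-C[1],C[3]-C[2]];print([np.degrees(np.arctan2(-a[0],a[1])) for a in e],[np.linalg.norm(a)for a in e],np.linalg.norm(C[0]-C[3]),np.linalg.norm(C[1]-C[2]))
print("knob",P(362,372,94), P(362,383,68),"griptop",P(582,213,185),"trig",P(655,220,185),"cam",-f["R"].T@f["t"])
for n,u,v,z in[("pumptop",240,265,78),("head",402,262,75),("pumpFront L",300,265,78),("padface",357,268,50),("barend",710,255,50)]:print(n,P(u,v,z).round(1))
E
```

```text
[[ 596.9  167.1   12. ]
 [ 611.9 -217.    12. ]
 [ 465.3 -222.5   12. ]
 [ 446.6  159.9   12. ]]
[np.float64(2.2310613060898867), np.float64(2.8073524550912072)] [np.float64(384.36466164132474), np.float64(382.8249785934786)] 150.48196675566302 146.62523303410288
knob [489.11774083   5.56142261  94.        ] [484.88310723   5.24190689  68.        ] griptop [ 565.63295286 -107.82880841  185.        ] trig [ 562.23437987 -145.94280448  185.        ] cam [ 402.61880495   17.15542765 1168.37905038]
pumptop [551.5  76.   78. ]
head [554.3 -17.4  75. ]
pumpFront L [551.7  41.5  78. ]
padface [554.    8.4  50. ]
barend [ 563.4 -200.6   50. ]
```

Measured: clamp yaw ≈ 0.044, origin ≈ (554,-1.6), knob ≈ (486,4.5), gap ≈ 30 mm. Going above the knob.

Request:
step_arm:
  motion:
    - {"claw": 60,"delta_pos": [0,0,0],"turn": 0.1025}
    - {"claw": 60,"delta_pos": [0,0,0],"turn": 0.1025}
    - {"claw": 60,"delta_pos": [0,0,0],"turn": 0.1025}
    - {"claw": 60,"delta_pos": [0,0,0],"turn": 0.1025}
    - {"claw": 60,"delta_pos": [15.8,-37.2,0],"turn": 0}
    - {"claw": 60,"delta_pos": [15.8,-37.2,0],"turn": 0}
    - {"claw": 60,"delta_pos": [15.8,-37.2,0],"turn": 0}
    - {"claw": 60,"delta_pos": [15.8,-37.2,0],"turn": 0}
  force: 40

```text
clock: 0.77
eef_pos: [330.5, -408.6, 238.8]
tcp_rot: [-3.141, 0.0, 0.043]
contact_force: [0.4, -0.3, 0.4]
opening: 0.704
grasp_force: 0.0
```

Request:
step_arm:
  motion:
    - {"claw": 60,"delta_pos": [15.8,-37.2,0],"turn": 0}
    - {"claw": 60,"delta_pos": [15.8,-37.2,0],"turn": 0}
    - {"claw": 60,"delta_pos": [15.8,-37.2,0],"turn": 0}
    - {"claw": 60,"delta_pos": [15.8,-37.2,0],"turn": 0}
    - {"claw": 60,"delta_pos": [15.8,-37.2,0],"turn": 0}
    - {"claw": 60,"delta_pos": [15.8,-37.2,0],"turn": 0}
    - {"claw": 60,"delta_pos": [15.8,-37.2,0],"turn": 0}
    - {"claw": 60,"delta_pos": [15.8,-37.2,0],"turn": 0}

```text
clock: 1.43
eef_pos: [443.9, -105.5, 239.3]
tcp_rot: [3.142, -0.0, 0.044]
contact_force: [0.4, 0.1, -0.6]
opening: 0.703
grasp_force: 0.0
```

Request:
step_arm:
  motion:
    - {"claw": 60,"delta_pos": [15.8,-37.2,0],"turn": 0}
    - {"claw": 60,"delta_pos": [15.8,-37.2,0],"turn": 0}
    - {"claw": 60,"delta_pos": [15.8,-37.2,0],"turn": 0}
    - {"claw": 60,"delta_pos": [0,0,0],"turn": 0}
    - {"claw": 60,"delta_pos": [0,0,0],"turn": 0}

```text
clock: 1.85
eef_pos: [486.5, 8.0, 238.9]
tcp_rot: [-3.142, 0.001, 0.048]
contact_force: [-0.4, -0.2, 0.1]
opening: 0.705
grasp_force: 0.0
```

```bash
python3 - <<'E'
from rig import *
import cv2,pickle
f=grab_frame("wrist");pickle.dump(f,open("w1.pkl","wb"));cv2.imwrite("pics/w1.png",cv2.resize(f["img"][:,:,::-1],(800,600),interpolation=cv2.INTER_CUBIC))
s=sense();print(s["eef_pos"],s["tcp_rot"],s["qpos"],s["opening"],f["R"],f["t"])
E
```

```text
[485.99654724   6.66722009 238.90238693] [3.14126522e+00 1.05813844e-03 4.62264968e-02] [ 1.08827277e-02  1.36115284e-01  1.92222695e+00 -4.12478161e-04
  1.08429636e+00  1.53564542e+00] 0.703683901883642 [[ 4.74743123e-02 -9.98872407e-01  3.21915464e-04]
 [-9.62799620e-01 -4.56740163e-02  2.66328323e-01]
 [-2.66013310e-01 -1.29536941e-02 -9.63882317e-01]] [-15.84261187 433.98410374 508.14774703]
```

View pics/w1.png

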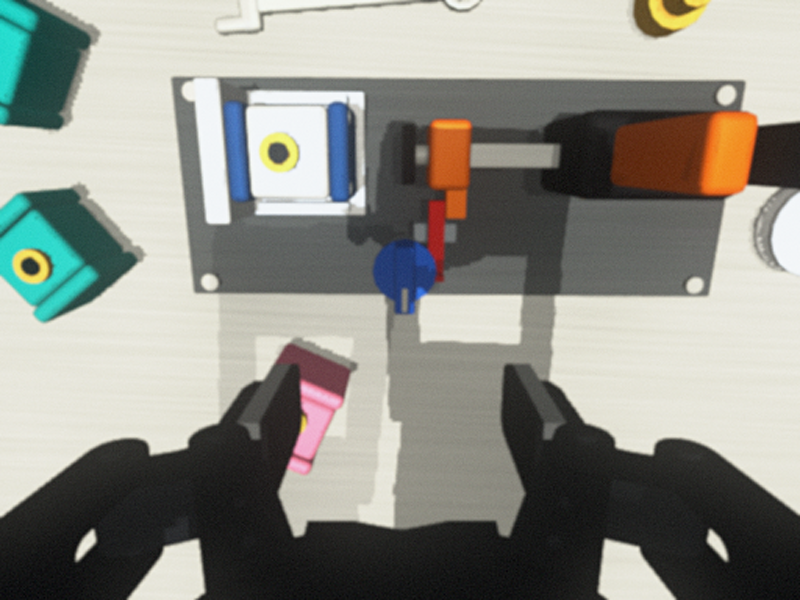

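The wrist picture shows the knob's bar at view (404,≈280), near end at (404,313); plate corners (173,77),(745,81),(709,296),(195,292); pad face ≈(403,153), pump front ≈(350,152), grip top ≈(733,152).

```bash
python3 - <<'E'
from h import *
import pickle
f=pickle.load(open("w1.pkl","rb"))
P=lambda u,v,z:ray(f,((u+.5)/1.5625-.5,(v+.5)/1.5625-.5),z)
C=np.array([P(*c,12)for c in[(173,77),(745,81),(709,296),(195,292)]]);print(C.round(1))
for a in(C[0]-C[1],C[3]-C[2]):print(np.arctan2(-a[0],a[1]),np.linalg.norm(a))
print("knob near end",P(404,313,94),P(404,314,68))
for n,u,v,z in[("padface",403,153,50),("pumpfront",350,152,78),("griptop",733,152,185),("gripfrontedge",703,152,185),("gripback",756,152,185)]:print(n,P(u,v,z).round(1))
E
```

```text
[[ 599.3  164.9   12. ]
 [ 614.9 -216.5   12. ]
 [ 466.3 -223.7   12. ]
 [ 451.2  159.3   12. ]]
0.04106412907792259 381.63798731245623
0.03935271586224592 383.3748106742553
knob near end [467.51186893   4.77270413  94.        ] [458.8429009    4.20129837  68.        ]
padface [557.5   9.6  50. ]
pumpfront [556.3  39.6  78. ]
griptop [ 562.  -109.1  185. ]
gripfrontedge [561.4 -98.3 185. ]
gripback [ 562.3 -117.5  185. ]
```

Request:
step_arm:
  motion:
    - {"claw": 50,"delta_pos": [1,2,32],"turn": 0.005}
    - {"claw": 50,"delta_pos": [0,0,32],"turn": 0}
    - {"claw": 50,"delta_pos": [0,0,32],"turn": 0}
    - {"claw": 50,"delta_pos": [0,0,32],"turn": 0}
    - {"claw": 50,"delta_pos": [0,0,20],"turn": 0}
    - {"claw": 50,"delta_pos": [0,0,11],"turn": 0}
    - {"claw": 50,"delta_pos": [0,0,0],"turn": 0}

```text
clock: 2.48
eef_pos: [485.5, 2.9, 78.3]
tcp_rot: [-3.142, 0.004, 0.037]
contact_force: [-0.1, 0.5, -1.0]
opening: 0.587
grasp_force: 0.0
```

Request:
step_arm:
  motion:
    - {"claw": 30,"delta_pos": [0,0,0],"turn": 0}
    - {"claw": 20,"delta_pos": [0,0,0],"turn": 0}
    - {"claw": 14,"delta_pos": [0,0,0],"turn": 0}
    - {"claw": 8,"delta_pos": [0,0,0],"turn": 0}
    - {"claw": 6,"delta_pos": [0,0,0],"turn": 0}
    - {"claw": 6,"delta_pos": [0,0,0],"turn": 0}
  force: 40

```text
clock: 2.98
eef_pos: [488.5, 6.0, 82.0]
tcp_rot: [-3.139, -0.003, 0.038]
contact_force: [-1.0, 14.1, 6.0]
opening: 0.133
grasp_force: 41.2
```

Request:
step_arm:
  motion:
    - {"claw": 6,"delta_pos": [0,-2,-1.5],"turn": 0}
    - {"claw": 6,"delta_pos": [0,0,0],"turn": 0}
    - {"claw": 6,"delta_pos": [0,0,0],"turn": 0}

```text
clock: 3.23
eef_pos: [488.3, 6.4, 82.3]
tcp_rot: [-3.141, -0.003, 0.039]
contact_force: [4.8, 2.8, -11.8]
opening: 0.129
grasp_force: 42.2
```

Request:
step_arm:
  motion:
    - {"claw": 6,"delta_pos": [0,0,1],"turn": 0.12}
    - {"claw": 6,"delta_pos": [0,0,0],"turn": 0.12}
    - {"claw": 6,"delta_pos": [0,0,0],"turn": 0.12}
    - {"claw": 6,"delta_pos": [0,0,0],"turn": 0.12}
    - {"claw": 6,"delta_pos": [0,0,0],"turn": 0.12}
    - {"claw": 6,"delta_pos": [0,0,0],"turn": 0}

```text
clock: 3.73
eef_pos: [488.2, 5.5, 82.2]
tcp_rot: [-3.141, -0.002, -0.566]
contact_force: [-1.1, -5.3, 8.3]
opening: 0.123
grasp_force: 44.8
```

Request:
step_arm:
  motion:
    - {"claw": 6,"delta_pos": [0,0,-0.5],"turn": 0.12}
    - {"claw": 6,"delta_pos": [0,0,0],"turn": 0.12}
    - {"claw": 6,"delta_pos": [0,0,0],"turn": 0.12}
    - {"claw": 6,"delta_pos": [0,0,0],"turn": 0.12}
    - {"claw": 6,"delta_pos": [0,0,0],"turn": 0.08}
    - {"claw": 6,"delta_pos": [0,0,0],"turn": 0.04}
    - {"claw": 6,"delta_pos": [0,0,0],"turn": 0}

```text
clock: 4.32
eef_pos: [487.5, 4.9, 82.2]
tcp_rot: [3.141, -0.002, -1.16]
contact_force: [-1.7, -9.9, 3.6]
opening: 0.129
grasp_force: 44.4
```

```bash
python3 - <<'E'
from rig import *
s=sense();print(s["eef_pos"],s["tcp_rot"],s["qpos"][5],s["contact_force"],s["wrist_torque"])
E
```

```text
[487.46537191   4.93331566  82.24196454] [ 3.14137233e+00 -2.01712633e-03 -1.15952970e+00] 2.7408842285352217 [-1.67671467 -9.90804535  3.57855874] [-1.66102802  0.17612589  0.10005183]
```

Request:
step_arm:
  motion:
    - {"claw": 6,"delta_pos": [0,0,0],"turn": 0.05}
    - {"claw": 6,"delta_pos": [0,0,0],"turn": 0.03}
    - {"claw": 6,"delta_pos": [0,0,0],"turn": 0}

```text
clock: 4.57
eef_pos: [487.5, 4.9, 82.3]
tcp_rot: [3.141, -0.003, -1.236]
contact_force: [-1.9, -7.6, 3.8]
opening: 0.127
grasp_force: 66.1
```

```bash
python3 - <<'E'
from rig import *
s=sense();print(s["eef_pos"],s["tcp_rot"],s["qpos"][5],s["contact_force"],s["wrist_torque"])
E
```

```text
[487.48038456   4.9051303   82.3194368 ] [ 3.14132181e+00 -2.65885007e-03 -1.23570172e+00] 2.818197891612601 [-1.93930268 -7.61038918  3.78666721] [-1.49110697  0.20190232  1.55264844]
```

Request:
step_arm:
  motion:
    - {"claw": 50,"delta_pos": [0,0,0],"turn": 0}
    - {"claw": 50,"delta_pos": [0,0,0],"turn": 0}
    - {"claw": 50,"delta_pos": [0,0,0],"turn": 0}
    - {"claw": 50,"delta_pos": [0,0,-20],"turn": 0}
    - {"claw": 50,"delta_pos": [0,0,-35],"turn": 0}
    - {"claw": 50,"delta_pos": [0,0,-40],"turn": 0}
    - {"claw": 50,"delta_pos": [0,0,-40],"turn": 0}
    - {"claw": 50,"delta_pos": [0,0,-25],"turn": 0}

```text
clock: 5.23
eef_pos: [488.5, 6.5, 245.4]
tcp_rot: [-3.137, -0.001, -1.24]
contact_force: [1.9, 0.4, 1.2]
opening: 0.584
grasp_force: 0.0
```

Request:
step_arm:
  motion:
    - {"claw": 85,"delta_pos": [0,0,0],"turn": -0.12}
    - {"claw": 85,"delta_pos": [0,0,0],"turn": -0.12}
    - {"claw": 85,"delta_pos": [0,0,0],"turn": -0.12}
    - {"claw": 85,"delta_pos": [0,0,0],"turn": -0.12}
    - {"claw": 85,"delta_pos": [0,0,0],"turn": -0.12}
    - {"claw": 85,"delta_pos": [0,0,0],"turn": -0.12}
    - {"claw": 85,"delta_pos": [0,0,0],"turn": -0.12}
    - {"claw": 85,"delta_pos": [0,0,0],"turn": -0.12}

```text
clock: 5.9
eef_pos: [487.4, 6.5, 241.5]
tcp_rot: [-3.141, -0.0, -0.275]
contact_force: [-0.4, -0.7, -0.4]
opening: 0.996
grasp_force: 0.0
```

Request:
step_arm:
  motion:
    - {"claw": 85,"delta_pos": [0,0,0],"turn": -0.12}
    - {"claw": 85,"delta_pos": [0,0,0],"turn": -0.12}
    - {"claw": 85,"delta_pos": [0,0,0],"turn": -0.08}
    - {"claw": 85,"delta_pos": [0,0,0],"turn": 0}
    - {"claw": 85,"delta_pos": [0,0,0],"turn": 0}

```text
clock: 6.32
eef_pos: [487.4, 6.4, 241.4]
tcp_rot: [-3.141, -0.0, 0.037]
contact_force: [-0.9, -1.0, 0.3]
opening: 0.999
grasp_force: 0.0
```

```bash
python3 - <<'E'
from rig import *
import cv2,pickle
f=grab_frame("wrist");pickle.dump(f,open("w2.pkl","wb"));cv2.imwrite("pics/w2.png",cv2.resize(f["img"][:,:,::-1],(800,600),interpolation=cv2.INTER_CUBIC))
s=sense();print(s["eef_pos"],s["tcp_rot"],s["opening"],s["contact_force"])
E
```

```text
[487.35415948   6.32158654 241.36494324] [-3.14130060e+00 -1.80007457e-04  3.61136344e-02] 0.9958313021219987 [ 0.03334204  0.49462047 -0.13160221]
```

View pics/w2.png

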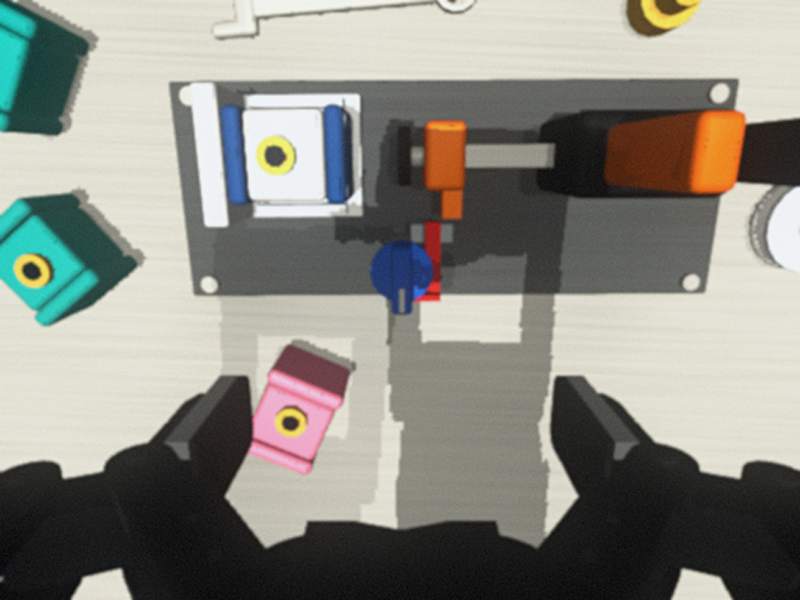

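The knob is back at rest (402,300) and the red bolt is drawn about 19 px away from the orange lug; pump and jaw are unmoved. On to the handle.

Request:
step_arm:
  motion:
    - {"claw": 85,"delta_pos": [17.3,34.4,0],"turn": -0.005}
    - {"claw": 85,"delta_pos": [17.3,34.4,0],"turn": 0}
    - {"claw": 85,"delta_pos": [17.3,34.4,0],"turn": 0}
    - {"claw": 85,"delta_pos": [17.3,34.4,0],"turn": 0}
    - {"claw": 85,"delta_pos": [0,0,0],"turn": 0}
    - {"claw": 85,"delta_pos": [0,0,0],"turn": 0}

```text
clock: 6.87
eef_pos: [562.9, -130.0, 240.9]
tcp_rot: [-3.141, 0.0, 0.039]
contact_force: [0.4, 0.6, -0.4]
opening: 0.995
grasp_force: 0.0
```

```bash
python3 - <<'E'
from rig import *
import cv2,pickle
f=grab_frame("wrist");pickle.dump(f,open("w3.pkl","wb"));cv2.imwrite("pics/w3.png",cv2.resize(f["img"][:,:,::-1],(800,600),interpolation=cv2.INTER_CUBIC))
s=sense();print(s["eef_pos"],s["tcp_rot"],s["opening"],s["contact_force"])
E
```

```text
[ 562.14057851 -128.78724231  240.81504821] [-3.14095556e+00  8.91243363e-04  4.06128299e-02] 0.9939790293811719 [0.23978524 0.13927201 0.04396493]
```

View pics/w3.png

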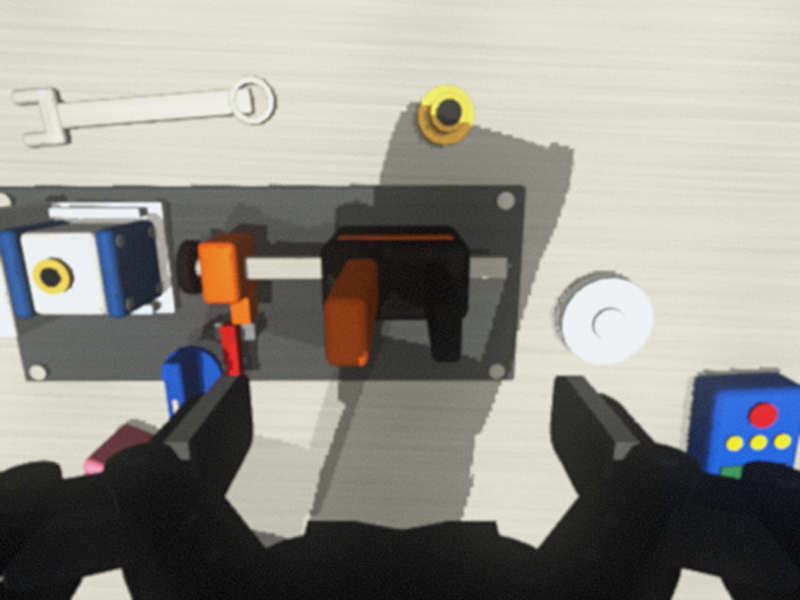

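The picture shows the grip's top edges at u 326–368 (near edge v 365) and the trigger's at u 431–461, both between the open fingers.

```bash
python3 - <<'E'
from h import *
import pickle
f=pickle.load(open("w3.pkl","rb"))
P=lambda u,v,z:ray(f,((u+.5)/1.5625-.5,(v+.5)/1.5625-.5),z)
for a in[(325,362),(368,362),(431,358),(461,358),(347,366),(446,361)]:print(a,P(*a,185).round(1))
E
```

```text
(325, 362) [ 549.1 -100.   185. ]
(368, 362) [ 549.8 -117.6  185. ]
(431, 358) [ 552.6 -143.2  185. ]
(461, 358) [ 553.  -155.4  185. ]
(347, 366) [ 547.7 -109.   185. ]
(446, 361) [ 551.5 -149.4  185. ]
```

Request:
step_arm:
  motion:
    - {"claw": 85,"delta_pos": [0.5,0,31],"turn": 0}
    - {"claw": 85,"delta_pos": [0.5,0,31],"turn": 0}
    - {"claw": 85,"delta_pos": [0,0,28],"turn": 0}
    - {"claw": 70,"delta_pos": [0,0,0],"turn": 0}
    - {"claw": 62,"delta_pos": [0,0,0],"turn": 0}
    - {"claw": 62,"delta_pos": [0,0,0],"turn": 0}
  force: 20

```text
clock: 7.42
eef_pos: [563.9, -127.8, 152.8]
tcp_rot: [3.141, -0.001, 0.044]
contact_force: [0.4, -0.2, 0.3]
opening: 0.723
grasp_force: 0.0
```

Request:
step_arm:
  motion:
    - {"claw": 59,"delta_pos": [0,0,0],"turn": 0}
    - {"claw": 56,"delta_pos": [0,0,0],"turn": 0}
    - {"claw": 54,"delta_pos": [0,-1,0],"turn": 0}
    - {"claw": 54,"delta_pos": [0,0,0],"turn": 0}
    - {"claw": 54,"delta_pos": [0,0,0],"turn": 0}

```text
clock: 7.83
eef_pos: [564.3, -125.7, 154.0]
tcp_rot: [-3.14, -0.003, 0.043]
contact_force: [-2.4, 9.9, 9.6]
opening: 0.634
grasp_force: 10.3
```

Request:
step_arm:
  motion:
    - {"claw": 52,"delta_pos": [0,-2,0],"turn": 0}
    - {"claw": 50,"delta_pos": [0,-1,0],"turn": 0}
    - {"claw": 48,"delta_pos": [0,-1,0],"turn": 0}
    - {"claw": 46,"delta_pos": [0,-1,0],"turn": 0}
    - {"claw": 46,"delta_pos": [0,0,0],"turn": 0}
    - {"claw": 46,"delta_pos": [0,0,0],"turn": 0}

```text
clock: 8.33
eef_pos: [564.6, -121.7, 154.5]
tcp_rot: [-3.141, -0.004, 0.043]
contact_force: [-2.4, 5.4, 11.8]
opening: 0.543
grasp_force: 9.0
```

Request:
step_arm:
  motion:
    - {"claw": 44,"delta_pos": [0,-1.5,-0.5],"turn": 0}
    - {"claw": 42,"delta_pos": [0,-1,-0.5],"turn": 0}
    - {"claw": 40,"delta_pos": [0,-1,0],"turn": 0}
    - {"claw": 39,"delta_pos": [0,-0.5,0],"turn": 0}
    - {"claw": 39,"delta_pos": [0,0,0],"turn": 0}
    - {"claw": 39,"delta_pos": [0,0,0],"turn": 0}

```text
clock: 8.83
eef_pos: [564.4, -118.4, 155.3]
tcp_rot: [3.141, -0.004, 0.043]
contact_force: [-2.7, 1.2, 11.0]
opening: 0.463
grasp_force: 20.0
```

```bash
python3 - <<'E'
from rig import *
import cv2,pickle
f=grab_frame("wrist");pickle.dump(f,open("w4.pkl","wb"));cv2.imwrite("pics/w4.png",cv2.resize(f["img"][:,:,::-1],(800,600),interpolation=cv2.INTER_CUBIC))
E
```

```text
(no output)
```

View pics/w4.png

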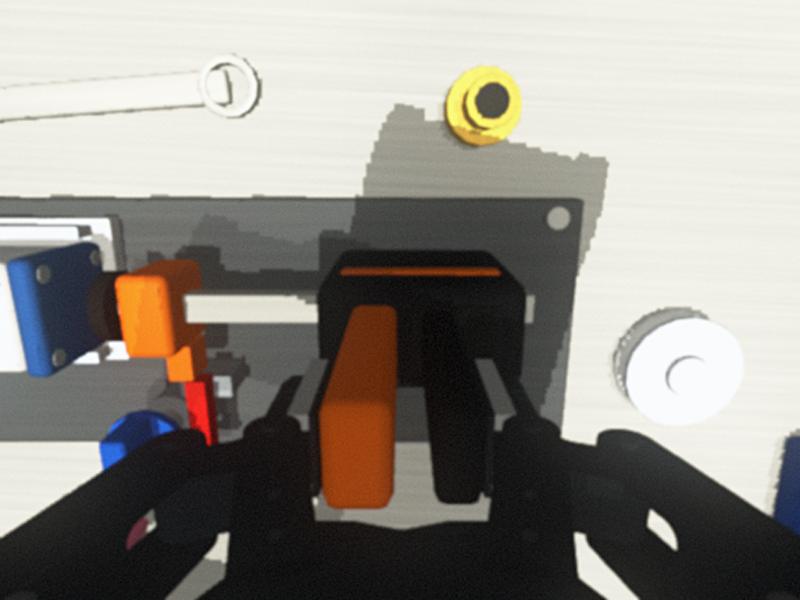

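The jaw advanced on the first full stroke (orange head now close to the pump at (155,305)), trigger at its end stop. Releasing for stroke two.

Request:
step_arm:
  motion:
    - {"claw": 46,"delta_pos": [0,3,0],"turn": 0}
    - {"claw": 52,"delta_pos": [0,3,0],"turn": 0}
    - {"claw": 58,"delta_pos": [0,3,1],"turn": 0}
    - {"claw": 60,"delta_pos": [0,0,0],"turn": 0}
    - {"claw": 60,"delta_pos": [0,0,0],"turn": 0}

```text
clock: 9.3
eef_pos: [563.1, -127.6, 151.2]
tcp_rot: [-3.142, 0.0, 0.043]
contact_force: [-0.6, -0.7, 0.5]
opening: 0.705
grasp_force: 0.0
```

Request:
step_arm:
  motion:
    - {"claw": 57,"delta_pos": [0,0,0],"turn": 0}
    - {"claw": 54,"delta_pos": [0,-1.5,0],"turn": 0}
    - {"claw": 51,"delta_pos": [0,-1.5,0],"turn": 0}
    - {"claw": 49,"delta_pos": [0,-1,0],"turn": 0}
    - {"claw": 47,"delta_pos": [0,-1,0],"turn": 0}
    - {"claw": 47,"delta_pos": [0,0,0],"turn": 0}

```text
clock: 9.8
eef_pos: [563.2, -122.2, 152.0]
tcp_rot: [3.141, -0.0, 0.044]
contact_force: [-2.0, 1.2, 8.0]
opening: 0.551
grasp_force: 6.7
```

Request:
step_arm:
  motion:
    - {"claw": 45,"delta_pos": [0,-1,0],"turn": 0}
    - {"claw": 43,"delta_pos": [0,-1,0],"turn": 0}
    - {"claw": 43,"delta_pos": [0,0,0],"turn": 0}

```text
clock: 10.05
eef_pos: [563.3, -120.2, 152.2]
tcp_rot: [3.141, -0.001, 0.044]
contact_force: [-2.5, 1.5, 9.8]
opening: 0.504
grasp_force: 7.3
```

Request:
step_arm:
  motion:
    - {"claw": 41,"delta_pos": [0,-1,0],"turn": 0}
    - {"claw": 40,"delta_pos": [0,-0.5,0],"turn": 0}
    - {"claw": 40,"delta_pos": [0,0,0],"turn": 0}
    - {"claw": 40,"delta_pos": [0,0,0],"turn": 0}

```text
clock: 10.38
eef_pos: [563.3, -118.7, 152.4]
tcp_rot: [3.141, -0.001, 0.044]
contact_force: [-2.5, 1.3, 11.9]
opening: 0.474
grasp_force: 9.7
```

Request:
step_arm:
  motion:
    - {"claw": 46,"delta_pos": [0,3,0],"turn": 0}
    - {"claw": 52,"delta_pos": [0,3,0],"turn": 0}
    - {"claw": 58,"delta_pos": [0,2.5,0],"turn": 0}
    - {"claw": 60,"delta_pos": [0,0,0],"turn": 0}
    - {"claw": 60,"delta_pos": [0,0,0],"turn": 0}

```text
clock: 10.8
eef_pos: [563.1, -127.6, 151.0]
tcp_rot: [3.142, 0.001, 0.043]
contact_force: [0.5, 0.8, -0.0]
opening: 0.705
grasp_force: 0.0
```

Request:
step_arm:
  motion:
    - {"claw": 57,"delta_pos": [0,0,0],"turn": 0}
    - {"claw": 55,"delta_pos": [0,-1.5,0],"turn": 0}
    - {"claw": 53,"delta_pos": [0,-1,0],"turn": 0}
    - {"claw": 52,"delta_pos": [0,-0.5,0],"turn": 0}
    - {"claw": 52,"delta_pos": [0,0,0],"turn": 0}

```text
clock: 11.22
eef_pos: [563.1, -124.7, 151.9]
tcp_rot: [3.141, 0.0, 0.044]
contact_force: [-3.4, -1.4, 7.6]
opening: 0.614
grasp_force: 9.4
```

Request:
step_arm:
  motion:
    - {"claw": 50.5,"delta_pos": [0,-0.7,0],"turn": 0}
    - {"claw": 49,"delta_pos": [0,-0.7,0],"turn": 0}
    - {"claw": 49,"delta_pos": [0,0,0],"turn": 0}
    - {"claw": 49,"delta_pos": [0,0,0],"turn": 0}

```text
clock: 11.55
eef_pos: [563.0, -123.3, 152.4]
tcp_rot: [3.141, -0.0, 0.044]
contact_force: [-3.8, -1.1, 12.5]
opening: 0.579
grasp_force: 12.4
```

Request:
step_arm:
  motion:
    - {"claw": 48,"delta_pos": [0,-0.5,0],"turn": 0}
    - {"claw": 47,"delta_pos": [0,-0.5,0],"turn": 0}
    - {"claw": 47,"delta_pos": [0,0,0],"turn": 0}
    - {"claw": 47,"delta_pos": [0,0,0],"turn": 0}

```text
clock: 11.88
eef_pos: [563.0, -122.3, 152.7]
tcp_rot: [3.141, -0.0, 0.044]
contact_force: [-6.0, -1.1, 15.4]
opening: 0.558
grasp_force: 14.5
```

```bash
python3 - <<'E'
from rig import *
import cv2,pickle
s=sense();print(s["grasp_force"],s["contact_force"],s["opening"]*85.4)
f=grab_frame("wrist");pickle.dump(f,open("w5.pkl","wb"));cv2.imwrite("pics/w5.png",cv2.resize(f["img"][200*384//600:420*384//600,0:170,::-1],None,fx=4,fy=4,interpolation=cv2.INTER_CUBIC))
f=grab_frame("side");cv2.imwrite("pics/s5.png",cv2.resize(f["img"][160:280,190:300,::-1],None,fx=5,fy=5,interpolation=cv2.INTER_CUBIC))
E
```

```text
14.456291645765305 [-5.98786786 -1.07473295 15.42784888] 47.69583328654803
```

View pics/w5.png

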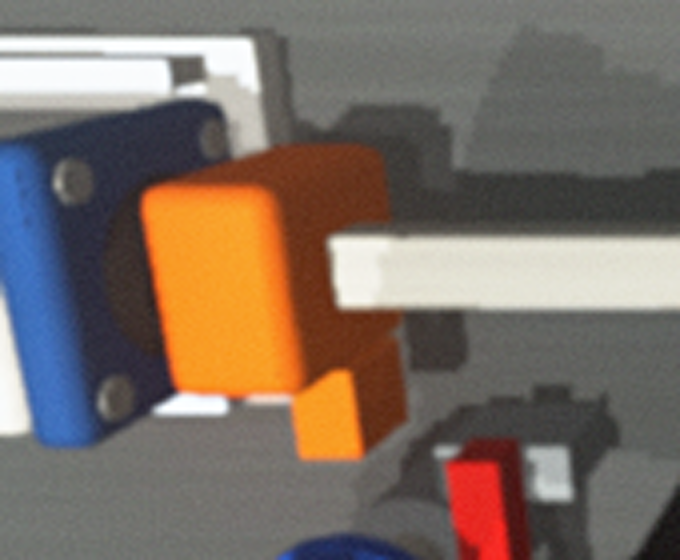

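The pad sits against the pump's blue face with its rubber partly visible; the pump is seated. Force 14.5 N and 8.3 mm travel both imply about 5 mm of pad. I'll hold briefly to check it is steady.

Request:
step_arm:
  motion:
    - {"claw": 47,"delta_pos": [0,0,0],"turn": 0}
    - {"claw": 47,"delta_pos": [0,0,0],"turn": 0}
    - {"claw": 47,"delta_pos": [0,0,0],"turn": 0}
    - {"claw": 47,"delta_pos": [0,0,0],"turn": 0}
    - {"claw": 47,"delta_pos": [0,0,0],"turn": 0}
    - {"claw": 47,"delta_pos": [0,0,0],"turn": 0}

```text
clock: 12.48
eef_pos: [563.0, -122.3, 152.7]
tcp_rot: [3.141, -0.0, 0.044]
contact_force: [-6.8, -1.1, 15.7]
opening: 0.553
grasp_force: 14.5
```

View pics/s5.png

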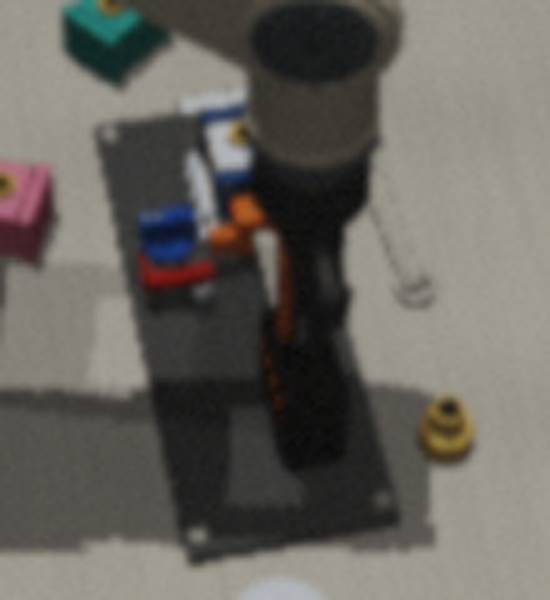

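Steady; the side picture shows the pump in its nest with the jaw against it, and the wrench and coupling undisturbed.

```bash
python3 -c "
from rig import *
print(sign_off())"
```

```text
the job is handed in; nothing more can be done
None
```

The clamp is freed and pumped onto the pump, and the job is handed in at about 12.5 s with the trigger still held. The trigger force was steady at 14.5 N, from which I estimate the pad is pressed in about 5 mm, half way; I could not measure the pad directly.

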